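# Set the display window's stay one notch wider

### The arm

A 6-joint arm with a two-finger parallel gripper is mounted at the origin on the work surface. World frame = base frame: x ahead of the robot, y to its left, z up, the work surface at z = 0. Lengths are in m, angles in rad, forces in N, time in s.
With the tool pointing down it reaches from about 0.275 to 0.975 m from the base axis. Payload 8.4 kg.
Tool frame: the origin (TCP) lies between the finger pads; the fingertips stand 22 mm ahead of it and the grasp point (between the pads) lies 3 mm ahead of it; z points along the fingers, y is the direction in which the jaws open and shut (so a half turn about z gives the same grasp; the last joint's range is limited). The gripper opens to 92 mm and grips with 3 to 60 N. Pads are 20 mm wide; open, the fingers measure 128 mm over their backs; the gripper's body (75 mm by 189 mm) begins 69 mm behind the grasp point.
Start: joints at [-1.239, 0.353, 1.633, -0, 1.155, -0.002], TCP at [0.205, -0.591, 0.237] pointing down, gripper open.
Joint ranges: [-2.63, 2.63], [-0.92, 2.1], [0.06, 2.66], [-1.3, 4.44], [0, 2.69], [-3.02, 3.02]. Speed limits (rad/s): [2.22, 2.22, 2.79, 3.14, 3.14, 3.14].

### API

Orientations are given as a unit quaternion [w, x, y, z].
In Python, from plant import observe, capture, camera_params, order gives the robot as it stands.
- The arm moves only by the tool arm_command, never from a script. Its argument "targets" is a list of rows, each a list of 3 entries, a list of its own where there are three numbers: the shift along the world's x, y, z in cm, then the turn, a rotation vector about the world's x, y, z in rad, then the closure, from -1 (fully open) to 1 (shut). A call has exactly 10 rows; each row is the pose to reach, as a shift and turn from the pose measured when the call began; what a row does not reach only later rows make up. A row lasts 1/8 s, in which the tool goes at most 62.5 mm and 10.7 degrees, less where a joint would pass 70% of its speed; a pose out of reach is approached as far as the arm can. A call with a gripper value outside its range is refused whole. The fingers move at their own pace and stop on an object; "newtons" is the grip in N (left out, the last holds). Time passes only in rows, so rows that repeat a pose let the fingers close, or fill a call up. It gives the time, the measured TCP pose, the force and the opening at its end, in the units of the state.
- observe(): the state, without advancing time (a new reading comes with each control period).
- capture(name): name is "scene" or "side" or "wrist"; returns the picture (480x640x3 uint8, red, green, blue); there is no depth.
- camera_params(name): a dict with "K" (3x3 intrinsics, pixels), "world_from_camera" (4x4, takes a point from camera to world coordinates); the wrist camera has in their place "tool_from_camera" (4x4, takes a point from camera to tool coordinates, whose origin is the TCP and whose axes are the flange's). Camera axes: x right, y down, z forward; pixel columns grow to the right and rows downward; lengths in m; the calibration is good to about 2 mm. A picture is of the moment at which its call begins: read the wrist's pose just before it. camera_params takes no time and is no camera call.
- order.job_done(): hands the job in, once; it reports no verdict.
The state is a dict: "time_s": time; "joint_pos": joint angles; "joint_velocities": joint speeds; "joint_torque": joint torques, N m; "tcp_pos": TCP position; "orientation": TCP orientation; "force": force on the tool from outside, world axes, zero at the start; "torque": the same for the moment, N m; "opening": finger opening in m.
Only numpy, scipy, OpenCV 4.12 (cv2) and the standard library are available. Lean on these libraries where they do the work, as an engineer would, in place of code of your own. Each camera call takes 0.05 s, during which the arm holds its last target.

### The job

The little display window rattles in its long slot: lift its stay off the pin, push the leaf open and gently drop the middle one of the three round holes over the pin, so that the stay lies flat again and holds the window steady. Feel for the pin without bearing down hard on it or forcing it sideways, let go, and leave the mug, the jar and the tin where they stand.

Things in the scene. Friction and masses are not known exactly. Their poses are not given: they have to be found in the camera images.
- window: fixed white window frame and sill on the counter, 350 mm wide (y), 242 mm high; origin on the counter under the frame's middle, x towards the outside (away from the robot at yaw 0), y to the left, z up. Jambs 34 mm square at y = -157 and +157 mm carry a top rail. The sill is 20 mm thick, from x = -110 to +20 mm
- pin_mid (a point): middle of the steel track on the sill in which the pin is clamped, 26 mm above the counter, the height of the flat stay's underside. The brass pin is upright, flat-topped, 8 mm thick, its top 10 mm above this point. It is clamped fast up to 9 mm from here along the window's x axis either way (not sideways); its true place is not measured: find it by feel or by eye
- leaf (a joint): opening of the glazed leaf (white, 245 mm wide, 24 mm thick), rad: 0 at the start, when it is 0.35 rad open, growing as it opens outwards (+x), stop at 0.95. Upright hinge axis at x = 0, y = +130 mm of the window. Stiff (about 1 N at the stay), stays where it is left. About 0.4 to 0.6 with the middle hole on the pin
- stay: dark steel stay bar, 245 x 24 x 5 mm, about 0.16 kg, hinged at one end to the leaf's bottom rail; origin on that hinge at the bar's underside; the bar runs along its -x axis (towards the robot), z up through its thickness. It swings sideways about the hinge and its free end lifts, up to 0.6 rad; released, it falls by its own weight; flat is the lowest it goes
- stay_slot (a point): centre, at the bar's underside, of the slot 30 mm long and 12 mm wide, 85 mm out from the stay's hinge; it is over the pin at the start. The stay's hinge lies on the leaf 140 mm from the leaf's hinge axis and 22 mm inside its mid-plane
- stay_hole_mid (a point): centre, at the bar's underside, of the middle one of three round through holes of 12 mm diameter, which lie 120, 150 (this one) and 180 mm out from the stay's hinge; it must end on the pin
- stay_ball (a point): centre of the pale wooden ball grip, 24 mm in diameter, on a 10 mm stem 215 mm out from the stay's hinge; the centre is 30 mm above the bar's top, so 61 mm above the counter when the stay lies flat
- mug: white mug, 76 mm wide and 85 mm high, origin under its centre, a bystander to leave alone
- jar: green glass jar, 80 mm wide and 130 mm high, origin under its centre, a bystander to leave alone
- tin: red tin with a black lid, 74 mm wide and 112 mm high, origin under its centre, a bystander to leave alone

How it is judged:
On the way, in this order (a step that is already met when the one before it is completed fails the run):
1. the stay's slot is lifted clear of the pin (z of stay_slot in the frame of pin_mid above 0.0115 m), for 0.1 s.
2. the leaf is pushed further open, over 0.3 rad from its start (value of joint leaf above 0.3 rad), for 0.1 s.
At the end, for the whole second after the job is handed in: the middle round hole sits over the pin: its centre within 13 mm of the track's middle along the track and 4 mm across it, and its underside lower than 3 mm above its flat height (it lies flat, which only a pin in the hole allows); the stay is at rest (z of stay_hole_mid in the frame of pin_mid below 0.003 m and x of stay_hole_mid in the frame of pin_mid between -0.013 and 0.013 m and y of stay_hole_mid in the frame of pin_mid between -0.004 and 0.004 m and linear speed of stay below 0.02 m/s and angular speed of stay below 0.1 rad/s); the robot touches nothing.
It fails at once if the stay is pressed or pushed against the pin or the frame with more than 20 N (contact force between stay and window above 20 N).
It fails at once if the mug is moved over 20 mm or tipped (distance of mug from where it was at the start of the episode above 0.02 m or angle between mug's own z axis and vertical above 0.3 rad).
It fails at once if the jar is moved over 20 mm or tipped (distance of jar from where it was at the start of the episode above 0.02 m or angle between jar's own z axis and vertical above 0.3 rad).
It fails at once if the tin is moved over 20 mm or tipped (distance of tin from where it was at the start of the episode above 0.02 m or angle between tin's own z axis and vertical above 0.3 rad).
It also fails if it takes over 48 s, if anything falls off the work surface, if the arm or the gripper's body presses on something with over 40 N, if the wrist force passes 120 N, or if a joint passes its speed limit or range.

## Working session

There is one attempt and no reset: what is moved stays moved. The work goes in short steps, Python scripts to look and compute and a tool call to move; the robot and the scene stay as the last step left them, time stands still between calls to the robot, and variables do not carry over. Pictures are saved under pics/ and viewed, and the job is handed in when it is done.

Besides the shell and the picture viewer there is one more tool, called after "Request:" as name(argument=value, ...) on one line, values as JSON. arm_command: Moves the arm, as the interface text tells. Its arguments: {"type":"object","properties":{"targets":{"type":"array","items":{"type":"array"}},"newtons":{"type":"number"}},"required":["targets"]}

```bash
mkdir -p pics; ls
python3 - <<'E'
from plant import observe,capture,camera_params
import cv2
s=observe();print(s)
for n in ["scene","side","wrist"]:
    cv2.imwrite(f"pics/{n}0.png",capture(n)[:,:,::-1]); print(n,camera_params(n))
E
```

```text
pics
{'time_s': 0.0, 'joint_pos': array([-1.23939537e+00,  3.53638682e-01,  1.63413183e+00,  1.62724675e-05,
        1.15521540e+00, -2.36319400e-03]), 'joint_velocities': array([ 6.54895298e-04,  8.24133392e-04,  1.02991521e-03, -8.07739201e-06,
        8.61401534e-04, -1.25204784e-03]), 'joint_torque': array([ 3.24908106e-03, -5.93828201e+01, -3.34215939e+01,  7.00367521e-02,
        2.35505740e-02, -1.59738979e-04]), 'tcp_pos': array([ 0.20462398, -0.59005435,  0.23587058]), 'orientation': array([-6.88442762e-04,  9.86107780e-01,  1.66105268e-01, -1.06751627e-04]), 'force': array([ 0.81595424, -0.58165992, -0.61467362]), 'torque': array([ 0.07732756, -0.02798329,  0.01843137]), 'opening': 0.09154099905091717}
scene {'K': array([[590.69874902,   0.        , 324.26806071],
       [  0.        , 590.69874902, 230.08701028],
       [  0.        ,   0.        ,   1.        ]]), 'world_from_camera': array([[-0.85961746, -0.3821641 ,  0.33912892,  0.16946008],
       [-0.51062171,  0.61920827, -0.59652878,  0.76718699],
       [ 0.01798046, -0.68595314, -0.72742353,  1.02613832],
       
[... 317 characters left out ...]
852915, -0.29903078,  0.10427386, -0.09604373],
       [-0.00269415, -0.33686925, -0.94154758,  1.02105072],
       [ 0.        ,  0.        ,  0.        ,  1.        ]])}
wrist {'K': array([[419.54832073,   0.        , 321.55550512],
       [  0.        , 419.54832073, 235.81425238],
       [  0.        ,   0.        ,   1.        ]]), 'tool_from_camera': array([[-1.33332860e-04, -9.60580452e-01, -2.78002117e-01,
         7.94224446e-02],
       [ 9.99999682e-01, -3.46533962e-04,  7.17767668e-04,
         9.86130236e-05],
       [-7.85810766e-04, -2.78001933e-01,  9.60580193e-01,
        -1.47628354e-01],
       [ 0.00000000e+00,  0.00000000e+00,  0.00000000e+00,
         1.00000000e+00]])}
```

View pics/scene0.png

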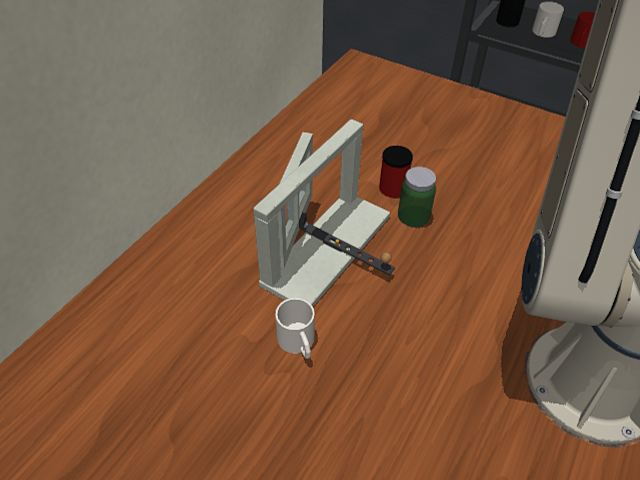

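View pics/side0.png

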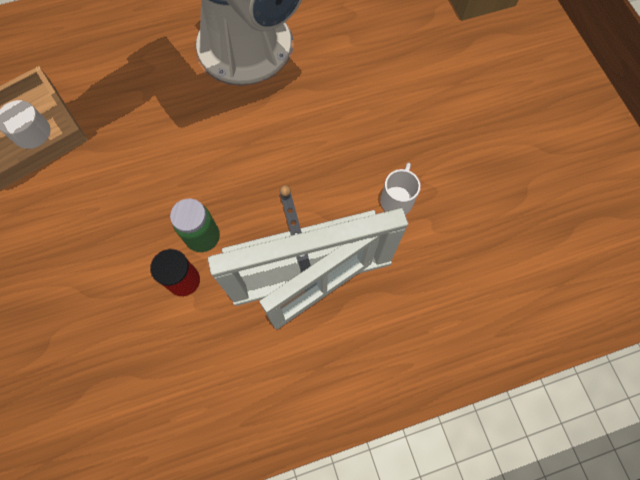

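View pics/wrist0.png

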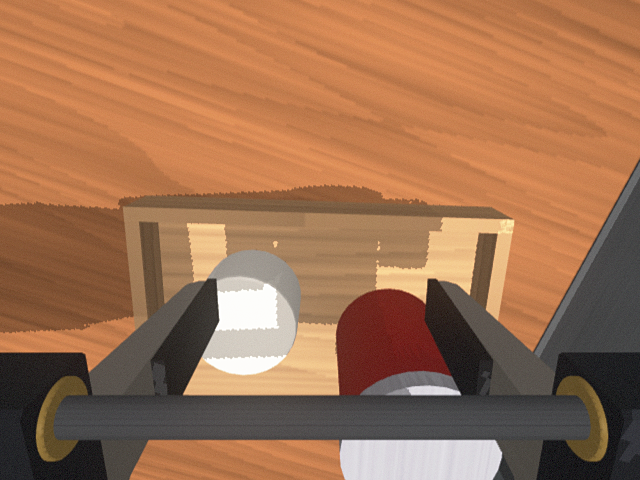

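The scene view shows the window with the stay; ball at about (386,258), slot with the pin near (338,241). In the side view the ball is at (285,191). I'll zoom in for exact pixels.

Run:
```python
import cv2
a=cv2.imread("pics/scene0.png")[110:310,240:440]; cv2.imwrite("pics/sc0z.png",cv2.resize(a,(800,600)[:1]*1+(600,) if 0 else (600,600),interpolation=cv2.INTER_CUBIC))
a=cv2.imread("pics/side0.png")[170:335,200:420]; cv2.imwrite("pics/si0z.png",cv2.resize(a,(800,600),interpolation=cv2.INTER_CUBIC))
```

```text
(no output)
```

View pics/sc0z.png

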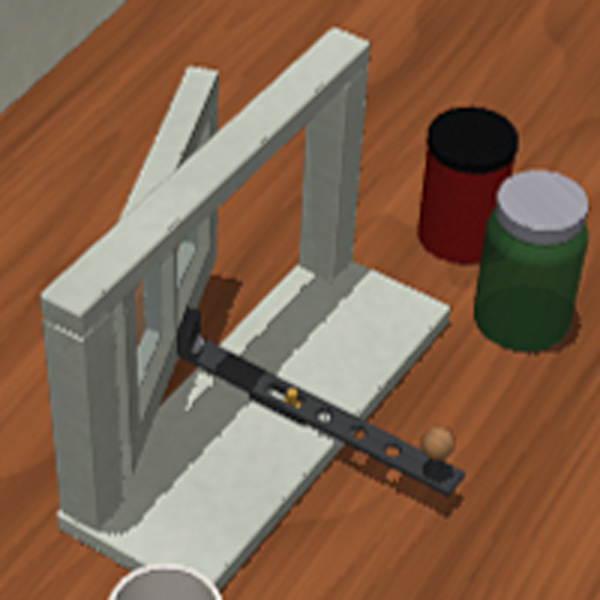

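View pics/si0z.png

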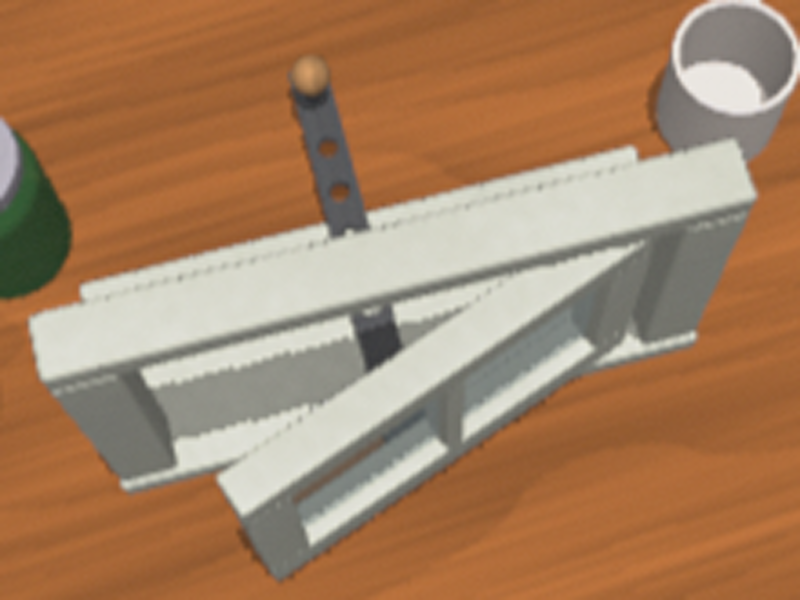

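```bash
cat > h.py <<'E'
import numpy as np, cv2
from scipy.optimize import least_squares
from plant import observe,capture,camera_params
def proj(n,P):
    c=camera_params(n);T=np.linalg.inv(c["world_from_camera"]);P=np.atleast_2d(P)
    q=(T[:3,:3]@P.T).T+T[:3,3]; q=(c["K"]@q.T).T; return q[:,:2]/q[:,2:]
def tri(obs):
    f=lambda p:np.concatenate([proj(n,p)[0]-uv for n,uv in obs])
    r=least_squares(f,[0.5,0,0.1]);return r.x,r.fun
def raydz(n,uv,z):
    c=camera_params(n);T=c["world_from_camera"];d=T[:3,:3]@np.linalg.inv(c["K"])@[uv[0],uv[1],1]
    return T[:3,3]+d*(z-T[2,3])/d[2]
def W(w,p):
    p=np.atleast_2d(p);c,s=np.cos(w[2]),np.sin(w[2])
    return np.c_[w[0]+c*p[:,0]-s*p[:,1],w[1]+s*p[:,0]+c*p[:,1],p[:,2]]
E
python3 - <<'E'
from h import *
S=lambda u,v:np.array([240+u/3-.33,110+v/3-.33]); D=lambda u,v:np.array([200+u*220/800-.36,170+v*165/600-.36])
print("ball",tri([("scene",S(438,442)),("side",D(311,76))]))
A=[("scene",S(335,28),(.017,-.174,.242)),("scene",S(42,297),(.017,.174,.242)),("scene",S(368,43),(-.017,-.174,.242)),("scene",S(77,320),(-.017,.174,.242)),
("scene",S(448,311),(-.110,-.174,.02)),
("side",D(30,318),(-.017,-.174,.242)),("side",D(740,142),(-.017,.174,.242)),("side",D(755,195),(.017,.174,.242)),("side",D(45,380),(.017,-.174,.242)),("side",D(635,150),(-.11,.174,.02)),("side",D(82,290),(-.11,-.174,.02))]
def f(w): return np.concatenate([proj(n,W(w,p))[0]-uv for n,uv,p in A])
best=min((least_squares(f,[.55,-.1,y],loss="soft_l1") for y in np.arange(-3,3,1)),key=lambda r:r.cost)
w=best.x;print(w);print(f(w).reshape(-1,2).round(1))
def loc(P):
    P=np.array(P);c,s=np.cos(w[2]),np.sin(w[2]);d=P[:2]-w[:2];return np.array([c*d[0]+s*d[1],-s*d[0]+c*d[1],P[2]])*1e3
for nm,uv,z in [("pintop",S(293,393),.036),("h120",S(323,416),.031),("h150",S(360,433),.031),("h180",S(393,451),.031),("stem",S(436,470),.031),("ball",S(438,442),.061)]: 
    P=raydz("scene",uv,z);print(nm,P.round(4),loc(P).round(1))
for nm,uv,z in [("h180",D(327,147),.031),("h150",D(338,192),.031),("ball",D(311,76),.061)]:
    P=raydz("side",uv,z);print(nm,P.round(4),loc(P).round(1))
a=.35; o=np.array([0,.13]); 
for a in (.35,):
    # leaf runs from axis towards -y, opens +x
    d=np.array([np.sin(a),-np.cos(a)]); inn=np.array([-np.cos(a),-np.sin(a)])
    H=o+.14*d+.022*inn;print("hinge local",H, W(w,[*H,.026]))
# bystanders
for nm,uv,z in [("mug",(401,180),.085),("jar",(188,215),.13),("tin",(170,267),.112)]:
    P=raydz("side",uv,z);print(nm,P.round(3),loc(P).round(0))
E
```

```text
ball (array([ 0.46629584, -0.02631664,  0.05957419]), array([-0.05448001,  0.01828192, -0.04815652, -0.03231734]))Traceback (most recent call last):
  File "<stdin>", line 8, in <module>
  File "<stdin>", line 8, in <genexpr>
    return func(*args, **kwargs)
    result = trf(vector_fun.fun, vector_fun.jac, x0, f0, J0, lb, ub, ftol, xtol,
                 gtol, max_nfev, x_scale, loss_function, tr_solver,
                 tr_options.copy(), verbose, callback=callback_wrapped)
    return trf_no_bounds(
        fun, jac, x0, f0, J0, ftol, xtol, gtol, max_nfev, x_scale,
        loss_function, tr_solver, tr_options, verbose, callback=callback)
    J = jac(x)
    self._update_jac()
    ~~~~~~~~~~~~~~~~^^
    self.J = self.jac_wrapped(xp_copy(self.x), f0=self.f)
             ~~~~~~~~~~~~~~~~^^^^^^^^^^^^^^^^^^^^^^^^^^^^
    J, dct = approx_derivative(
             ~~~~~~~~~~~~~~~~~^
        self.fun,
        ^^^^^^^^^
    ...<2 lines>...
        **self.finite_diff_options,
        ^^^^^^^^^^^^^^^^^^^^^^^^^^^
    )
    ^
    J, _nfev = _dense_difference(fun_wrapped, x0, f0, h,
               ~~~~~~~~~~~~~~~~~^^^^^^^^^^^^^^^^^^^^^^^^
                             use_one_sided, method,
                             ^^^^^^^^^^^^^^^^^^^^^^
                             mf)
                             ^^^
    df = [f_eval - f0 for f_eval in f_evals]
                                    ^^^^^^^
    f = np.atleast_1d(self.fun(x, *self.args, **self.kwargs))
                      ~~~~~~~~^^^^^^^^^^^^^^^^^^^^^^^^^^^^^^
    return np.atleast_1d(self.fun(x))
                         ~~~~~~~~^^^
    return self.f(x, *self.args, **self.kwargs)
           ~~~~~~^^^^^^^^^^^^^^^^^^^^^^^^^^^^^^
  File "<stdin>", line 7, in f
  File "h.py", line 5, in proj
    c=camera_params(n);T=np.linalg.inv(c["world_from_camera"]);P=np.atleast_2d(P)
ValueError: time passes only in moves, steps and waits
```

```bash
sed -i 's/^def proj/import functools\ncamera_params=functools.lru_cache(None)(camera_params)\ndef proj/' h.py
cat > m1.py <<'E'
from h import *
S=lambda u,v:np.array([240+u/3-.33,110+v/3-.33]); D=lambda u,v:np.array([200+u*220/800-.36,170+v*165/600-.36])
print("ball",tri([("scene",S(438,442)),("side",D(311,76))]))
A=[("scene",S(335,28),(.017,-.174,.242)),("scene",S(42,297),(.017,.174,.242)),("scene",S(368,43),(-.017,-.174,.242)),("scene",S(77,320),(-.017,.174,.242)),
("scene",S(448,311),(-.110,-.174,.02)),
("side",D(30,318),(-.017,-.174,.242)),("side",D(740,142),(-.017,.174,.242)),("side",D(755,195),(.017,.174,.242)),("side",D(45,380),(.017,-.174,.242)),("side",D(635,150),(-.11,.174,.02)),("side",D(82,290),(-.11,-.174,.02))]
def f(w): return np.concatenate([proj(n,W(w,p))[0]-uv for n,uv,p in A])
best=min((least_squares(f,[.55,-.1,y],loss="soft_l1") for y in np.arange(-3,3,1)),key=lambda r:r.cost)
w=best.x;print(w);print(f(w).reshape(-1,2).round(1).tolist())
def loc(P):
    P=np.array(P);c,s=np.cos(w[2]),np.sin(w[2]);d=P[:2]-w[:2];return np.array([c*d[0]+s*d[1],-s*d[0]+c*d[1],P[2]])*1e3
for nm,uv,z in [("pintop",S(293,393),.036),("h120",S(323,416),.031),("h150",S(360,433),.031),("h180",S(393,451),.031),("stem",S(436,470),.031),("ball",S(438,442),.061)]: 
    P=raydz("scene",uv,z);print(nm,P.round(4),loc(P).round(1))
for nm,uv,z in [("h180",D(327,147),.031),("h150",D(338,192),.031),("ball",D(311,76),.061)]:
    P=raydz("side",uv,z);print(nm,P.round(4),loc(P).round(1))
a=.35; o=np.array([0,.13]); 
for a in (.35,):
    d=np.array([np.sin(a),-np.cos(a)]); inn=np.array([-np.cos(a),-np.sin(a)])
    H=o+.14*d+.022*inn;print("hinge local",H, W(w,[*H,.026]))
for nm,uv,z in [("mug",(401,180),.085),("jar",(188,215),.13),("tin",(170,267),.112)]:
    P=raydz("side",uv,z);print(nm,P.round(3),loc(P).round(0))
E
python3 m1.py
```

```text
ball (array([ 0.46629584, -0.02631664,  0.05957419]), array([-0.05448001,  0.01828192, -0.04815652, -0.03231734]))
[ 0.6547506  -0.0264232  -0.05524906]
[[-1.5, -1.2], [-2.1, -0.9], [0.5, -0.9], [0.5, -1.3], [0.7, -1.8], [-0.0, -0.8], [0.4, -2.6], [2.6, 0.3], [-0.3, 0.9], [0.1, -2.1], [0.0, -1.7]]
pintop [ 0.589 -0.032  0.036] [-65.3  -9.2  36. ]
h120 [ 0.5603 -0.0276  0.031 ] [-94.2  -6.4  31. ]
h150 [ 0.5286 -0.0273  0.031 ] [-125.9   -7.8   31. ]
h180 [ 0.4994 -0.0246  0.031 ] [-155.2   -6.7   31. ]
stem [ 0.4641 -0.0249  0.031 ] [-190.4   -9.    31. ]
ball [ 0.4658 -0.0253  0.061 ] [-188.7   -9.3   61. ]
h180 [ 0.5016 -0.0289  0.031 ] [-152.8  -11.    31. ]
h150 [ 0.5319 -0.0314  0.031 ] [-122.4  -11.7   31. ]
ball [ 0.4671 -0.0263  0.061 ] [-187.4  -10.3   61. ]
hinge local [ 0.02733949 -0.00905593] [[ 0.6815483  -0.03697502  0.026     ]]
mug [0.534 0.215 0.085] [-134.  234.   85.]
jar [ 0.49  -0.231  0.13 ] [-154. -213.  130.]
tin [ 0.577 -0.292  0.112] [ -63. -269.  112.]
```

Request:
arm_command(targets=[[[6,14,5],[0,0,0.7],-1],[[12,28,10],[0,0,1.4],-1],[[18,42,10],[0,0,2.1],-1],[[23.5,56,10],[0,0,2.75],-1],[[23.5,56,10],[0,0,2.75],-1],[[23.5,56,10],[0,0,2.75],-1],[[23.5,56,10],[0,0,2.75],-1],[[23.5,56,10],[0,0,2.75],-1],[[23.5,56,10],[0,0,2.75],-1],[[23.5,56,10],[0,0,2.75],-1]], newtons=10)

```text
time_s: 1.4
tcp_pos: [0.44, -0.028, 0.3364]
orientation: [0.0, 0.447, 0.895, -0.0]
force: [0.9, -0.6, -0.1]
opening: 0.0917
```

```bash
cat > k.py <<'E'
import numpy as np
o=np.array([0,.13]);pin=np.array([-.065,-.0092])
for p in [(-.065,-.0092),(-.06,-.009),(-.05,-.009),(-.07,-.009)]:
  from scipy.optimize import brentq
  def H(a): d=np.array([np.sin(a),-np.cos(a)]);return o+.14*d-.022*np.array([np.cos(a),np.sin(a)])
  f=lambda a:np.linalg.norm(H(a)-p)-.15
  a=brentq(f,.35,1.4);h=H(a);u=(np.array(p)-h)/.15
  print(p,"leaf",a-.35,"hinge",h,"u",u,"ball",h+.215*u, "yawoff",np.arctan2(u[1],-u[0]))
for a in (.35,.65,.7,.75,.85): print(a-.35,H(a))
E
python3 k.py
```

```text
(-0.065, -0.0092) leaf 0.43168046571826346 hinge [0.08301216 0.01513929] u [-0.98674772 -0.16226196] ball [-0.1291386  -0.01974703] yawoff -0.16298256377332376
(-0.06, -0.009) leaf 0.4709699113448862 hinge [0.08745975 0.0184886 ] u [-0.98306498 -0.18325732] ball [-0.12389922 -0.02091173] yawoff -0.18429887081679489
(-0.05, -0.009) leaf 0.5494570282824793 hinge [0.09593372 0.02568931] u [-0.9728915  -0.23126205] ball [-0.11323795 -0.02403203] yawoff -0.23337470062240484
(-0.07, -0.009) leaf 0.3930951896707745 hinge [0.07851954 0.01202254] u [-0.99013025 -0.14015023] ball [-0.13435847 -0.01810977] yawoff -0.14061314444546746
0.0 [ 0.02733949 -0.00905593]
0.30000000000000004 [0.06721225 0.00523417]
0.35 [0.07336395 0.0087493 ]
0.4 [0.07933227 0.01256751]
0.5 [0.09065963 0.02107419]
```

Run:
```python
from h import *
s=observe();print(repr(s["tcp_pos"]),repr(s["orientation"]))
a=capture("wrist")[:,:,::-1];cv2.imwrite("pics/w1.png",a)
```

```text
array([ 0.44002487, -0.02800818,  0.33641725]) array([ 1.79518628e-04,  4.46617931e-01,  8.94724692e-01, -3.42209035e-04])
```

View pics/w1.png

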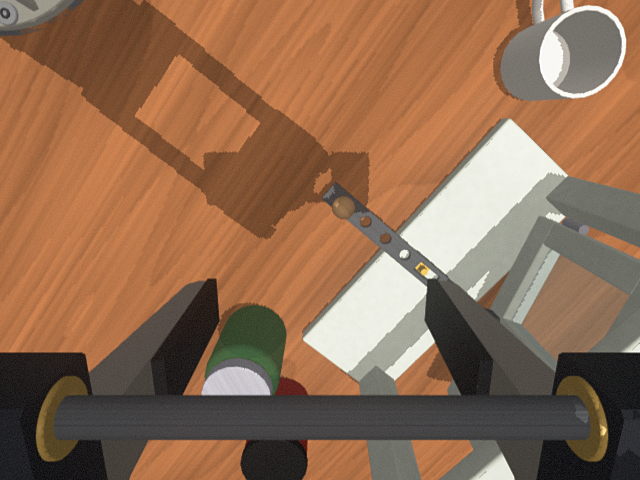

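The rotation is not finished (yaw 2.215), but the ball is visible at (343,207), the pin at (423,269), and holes at (365,221), (386,238) and (404,254). I'll zoom for a second-view measurement.

Run:
```python
import cv2
a=cv2.imread("pics/w1.png")[175:295,310:470]; cv2.imwrite("pics/w1z.png",cv2.resize(a,(800,600),interpolation=cv2.INTER_CUBIC))
```

```text
(no output)
```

View pics/w1z.png

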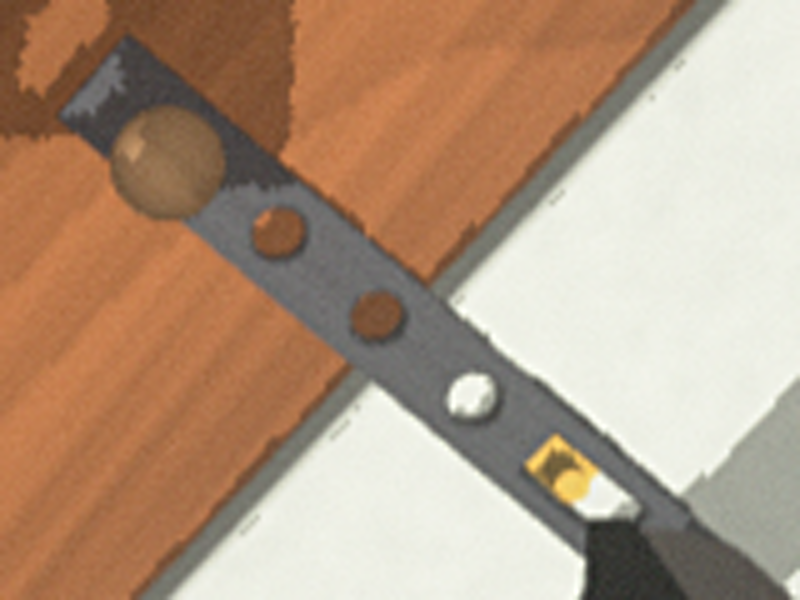

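Request:
arm_command(targets=[[[1,0,-2],[0,0,0.18],-1],[[1,0,-4],[0,0,0.36],-1],[[2,0,-6],[0,0,0.54],-1],[[2,0,-8],[0,0,0.72],-1],[[2,0,-10],[0,0,0.88],-1],[[2,0,-12],[0,0,0.88],-1],[[2,0,-14],[0,0,0.88],-1],[[2,0,-16],[0,0,0.88],-1],[[2,0,-16],[0,0,0.88],-1],[[2,0,-16],[0,0,0.88],-1]])

```text
time_s: 2.7
tcp_pos: [0.4625, -0.0235, 0.1777]
orientation: [-0.0, 0.018, 1.0, 0.002]
force: [0.2, -0.3, -0.0]
opening: 0.0921
```

```bash
cat >> h.py <<'E'
from scipy.spatial.transform import Rotation as R
def wray(tcp,q,uv,z):
    c=camera_params("wrist");T=c["tool_from_camera"];Q=R.from_quat(np.r_[q[1:],q[0]]).as_matrix()
    d=Q@T[:3,:3]@np.linalg.inv(c["K"])@[uv[0],uv[1],1];o=np.array(tcp)+Q@T[:3,3]
    return o+d*(z-o[2])/d[2]
E
python3 - <<'E'
from h import *
tcp=[ 0.44002487, -0.02800818,  0.33641725];q=[ 1.79518628e-04,  4.46617931e-01,  8.94724692e-01, -3.42209035e-04]
Z=lambda u,v:(310+u/5-.4,175+v/5-.4)
for n,uv,z in [("ball",Z(168,162),.061),("h180",Z(280,230),.031),("h150",Z(378,314),.031),("h120",Z(473,394),.031),("pin",Z(573,487),.036)]: print(n,wray(tcp,q,uv,z).round(4))
s=observe();print(repr(s["tcp_pos"]),repr(s["orientation"]))
a=capture("wrist")[:,:,::-1];cv2.imwrite("pics/w2.png",a)
E
```

```text
ball [ 0.4664 -0.0263  0.061 ]
h180 [ 0.501  -0.0278  0.031 ]
h150 [ 0.5308 -0.0298  0.031 ]
h120 [ 0.5601 -0.0315  0.031 ]
pin [ 0.591  -0.0342  0.036 ]
array([ 0.46252054, -0.02348606,  0.17770702]) array([-1.71699487e-04,  1.78436829e-02,  9.99839400e-01,  1.65739266e-03])
```

View pics/w2.png

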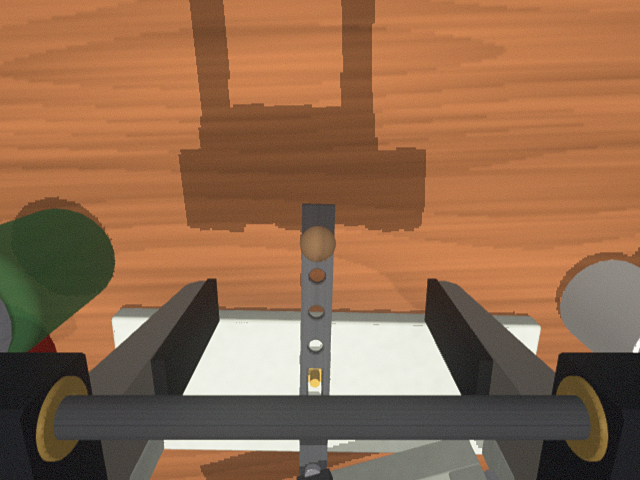

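Now aligned: ball at (317,244), holes at (317,275), (316,311), (316,345), pin at about (315,381) in the slot. Zooming.

Run:
```python
import cv2
a=cv2.imread("pics/w2.png")[220:400,240:400]; cv2.imwrite("pics/w2z.png",cv2.resize(a,(533,600),interpolation=cv2.INTER_CUBIC))
a=cv2.imread("pics/w2.png")[360:400,295:340]; cv2.imwrite("pics/w2y.png",cv2.resize(a,(675,600),interpolation=cv2.INTER_CUBIC))
```

```text
(no output)
```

View pics/w2z.png

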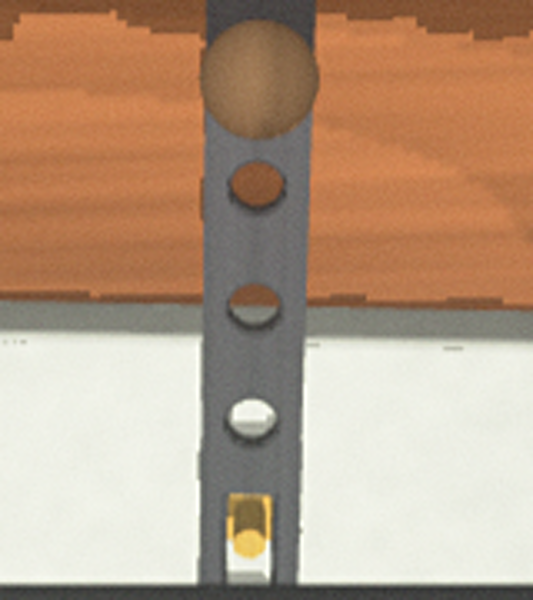

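View pics/w2y.png

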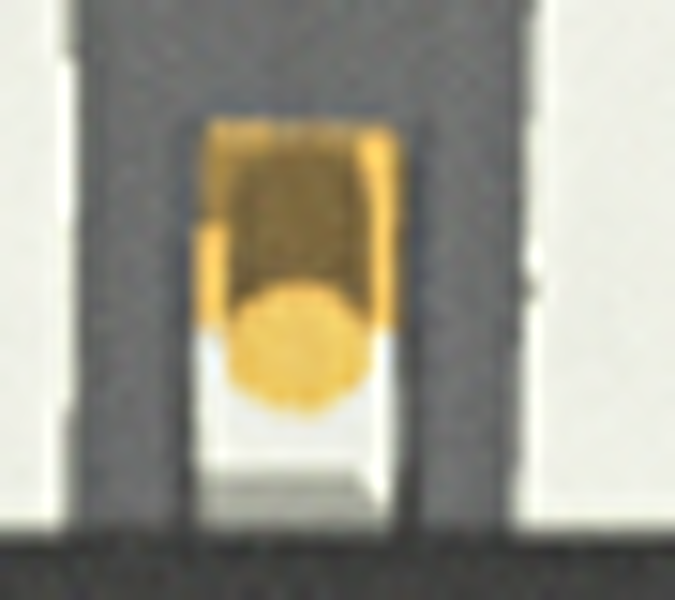

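Run:
```python
from h import *
tcp=[ 0.46252054, -0.02348606,  0.17770702];q=[-1.71699487e-04,  1.78436829e-02,  9.99839400e-01,  1.65739266e-03]
Z=lambda u,v:(240+u/3.333-.35,220+v/3.333-.35)
Y=lambda u,v:(295+u/15-.47,360+v/15-.47)
for n,uv,z in [("ball",Z(260,79),.061),("h180",Z(257,183),.031),("h150",Z(254,302),.031),("h120",Z(251.5,416),.031),("pin",Y(298,346),.036),("slotend",Y(298,118),.031)]: 
    p=wray(tcp,q,uv,z);print(n,p.round(4))
# ball two-view triangulation wrist1/wrist2
def line(tcp,q,uv): a=wray(tcp,q,uv,0);b=wray(tcp,q,uv,.1);return a,(b-a)/np.linalg.norm(b-a)
A=line(tcp,q,Z(260,79));B=line([ 0.44002487, -0.02800818,  0.33641725],[ 1.79518628e-04,  4.46617931e-01,  8.94724692e-01, -3.42209035e-04],(343.2,207))
M=sum(np.eye(3)-np.outer(d,d) for a,d in (A,B));b=sum((np.eye(3)-np.outer(d,d))@a for a,d in (A,B));print(np.linalg.solve(M,b))
```

```text
ball [ 0.4664 -0.0258  0.061 ]
h180 [ 0.5003 -0.028   0.031 ]
h150 [ 0.5297 -0.0298  0.031 ]
h120 [ 0.5593 -0.0316  0.031 ]
pin [ 0.5906 -0.0333  0.036 ]
slotend [ 0.58  -0.033  0.031]
[ 0.46593159 -0.02586865  0.06298779]
```

Request:
arm_command(targets=[[[0.2,-0.1,-3],[0,0,0],-1],[[0.4,-0.2,-6],[0,0,0],-1],[[0.4,-0.25,-9],[0,0,0],-1],[[0.4,-0.25,-10.5],[0,0,0],-1],[[0.4,-0.25,-11.3],[0,0,0],-1],[[0.4,-0.25,-11.3],[0,0,0],0.2],[[0.4,-0.25,-11.3],[0,0,0],1],[[0.4,-0.25,-11.3],[0,0,0],1],[[0.4,-0.25,-11.3],[0,0,0],1],[[0.4,-0.25,-11.3],[0,0,0],1]], newtons=10)

```text
time_s: 4.0
tcp_pos: [0.4668, -0.026, 0.0651]
orientation: [0.0, 0.018, 1.0, 0.002]
force: [0.0, 0.1, -0.4]
opening: 0.0442
```

Run:
```python
from h import *
s=observe();print(s["tcp_pos"],s["force"],s["opening"])
cv2.imwrite("pics/w3.png",capture("wrist")[:,:,::-1])
```

```text
[ 0.46683061 -0.02598808  0.06511415] [ 0.0127439   0.09425127 -0.42224581] 0.044247336080410725
```

View pics/w3.png

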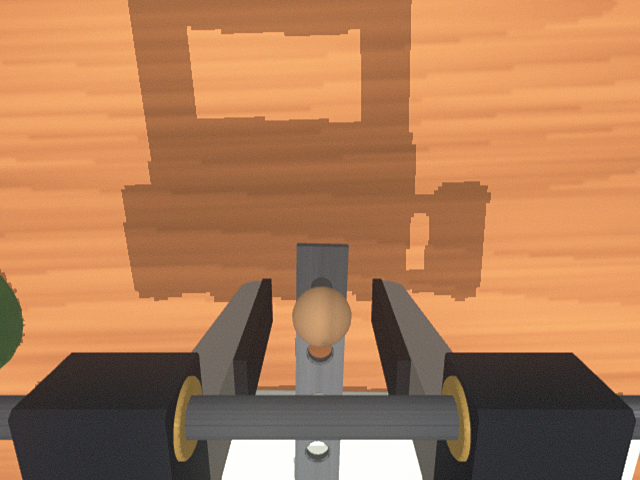

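Request:
arm_command(targets=[[[0,0,0],[0,0,0],1],[[0,0,0],[0,0,0],1],[[0,0,0],[0,0,0],1],[[0,0,0],[0,0,0],1],[[0,0,0],[0,0,0],1],[[0,0,0.2],[0,0,0],1],[[0.1,0,0.5],[0,0,0],1],[[0.2,0,0.9],[0,0,0],1],[[0.2,0,1],[0,0,0],1],[[0.2,0,1],[0,0,0],1]], newtons=10)

```text
time_s: 5.3
tcp_pos: [0.4689, -0.026, 0.0752]
orientation: [0.0, 0.018, 1.0, 0.002]
force: [0.6, -0.8, -0.1]
opening: 0.0231
```

Run:
```python
from h import *
s=observe();print(s["tcp_pos"],s["force"],s["opening"])
cv2.imwrite("pics/w4.png",capture("wrist")[:,:,::-1])
a=capture("scene")[:,:,::-1][110:310,240:440];cv2.imwrite("pics/s4.png",cv2.resize(a,(600,600),interpolation=cv2.INTER_CUBIC))
```

```text
[ 0.46888286 -0.0259763   0.07517366] [ 0.63603785 -0.79849692 -0.13179521] 0.023090162897949646
```

View pics/w4.png

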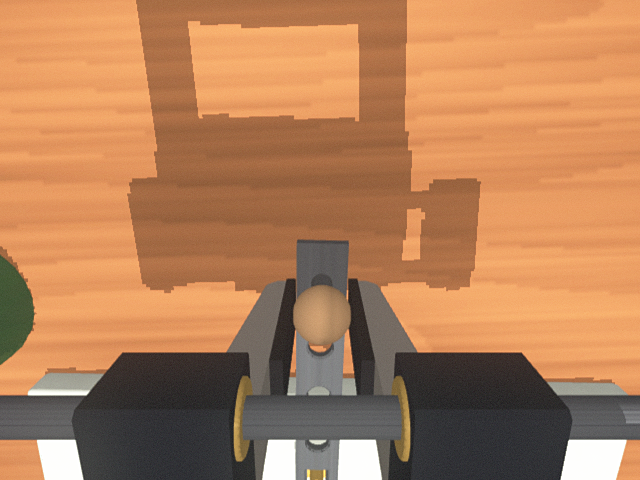

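View pics/s4.png

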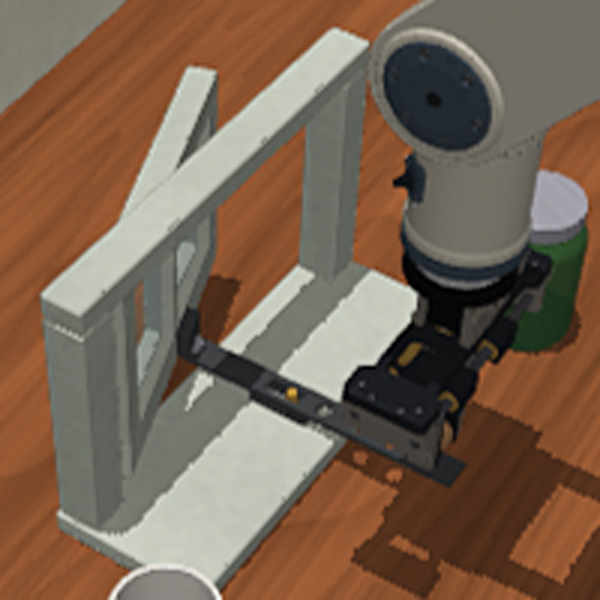

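Grasp confirmed: ball between the pads, opening 23 mm, bar rising with the pin still in the slot. Lifting clear along the arc.

Request:
arm_command(targets=[[[0.1,0,0.6],[0,0,0],1],[[0.3,0,1.2],[0,0,0],1],[[0.5,0,1.8],[0,0,0],1],[[0.7,0,2.4],[0,0,0],1],[[0.9,0,3.0],[0,0,0],1],[[1.1,0,3.6],[0,0,0],1],[[1.1,0,3.6],[0,0,0],1],[[1.1,0,3.6],[0,0,0],1],[[1.1,0,3.6],[0,0,0],1],[[1.1,0,3.6],[0,0,0],1]])

```text
time_s: 6.65
tcp_pos: [0.4798, -0.026, 0.1109]
orientation: [0.0, 0.018, 1.0, 0.002]
force: [1.0, 0.2, -1.2]
opening: 0.0227
```

Run:
```python
from h import *
s=observe();print(s["tcp_pos"],s["force"],s["opening"])
a=capture("scene")[:,:,::-1][110:310,240:440];cv2.imwrite("pics/s5.png",cv2.resize(a,(600,600),interpolation=cv2.INTER_CUBIC))
```

```text
[ 0.47981002 -0.0259764   0.11089774] [ 0.99115555  0.17928827 -1.23687929] 0.02265313275871968
```

View pics/s5.png

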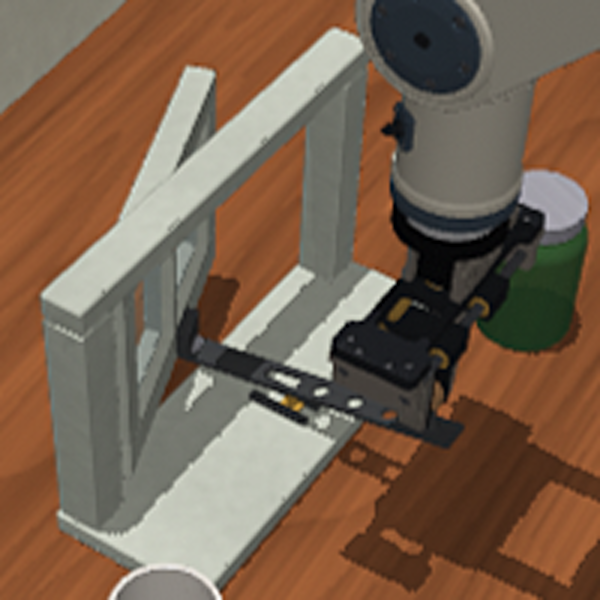

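The slot is clear; track and pin (at ~(293,403) in the zoom) are visible beneath the raised bar. Now pushing the leaf open.

Request:
arm_command(targets=[[[0.7,-0.1,0],[0,0,0.02],1],[[1.4,-0.3,0],[0,0,0.04],1],[[2.1,-0.45,0],[0,0,0.06],1],[[2.8,-0.6,0],[0,0,0.08],1],[[3.5,-0.8,0],[0,0,0.1],1],[[4.2,-0.95,0],[0,0,0.12],1],[[4.9,-1.1,0],[0,0,0.14],1],[[5.5,-1.25,0],[0,0,0.16],1],[[5.9,-1.35,0],[0,0,0.17],1],[[5.9,-1.35,0],[0,0,0.17],1]])

```text
time_s: 7.95
tcp_pos: [0.5395, -0.0395, 0.111]
orientation: [0.001, -0.067, 0.998, 0.002]
force: [0.6, -0.0, -1.6]
opening: 0.0233
```

Run:
```python
from h import *
s=observe();print(s["tcp_pos"],s["force"],s["opening"],repr(s["orientation"]))
a=capture("scene")[:,:,::-1];cv2.imwrite("pics/s6f.png",a);a=a[110:310,240:440];cv2.imwrite("pics/s6.png",cv2.resize(a,(600,600),interpolation=cv2.INTER_CUBIC))
cv2.imwrite("pics/w6.png",capture("wrist")[:,:,::-1])
cv2.imwrite("pics/d6.png",capture("side")[:,:,::-1])
```

```text
[ 0.5395115  -0.03950518  0.11102748] [ 6.25304696e-01 -5.63548120e-05 -1.62778818e+00] 0.023277246177444234 array([ 6.64807131e-04, -6.71657774e-02,  9.97740301e-01,  1.61514961e-03])
```

View pics/s6.png

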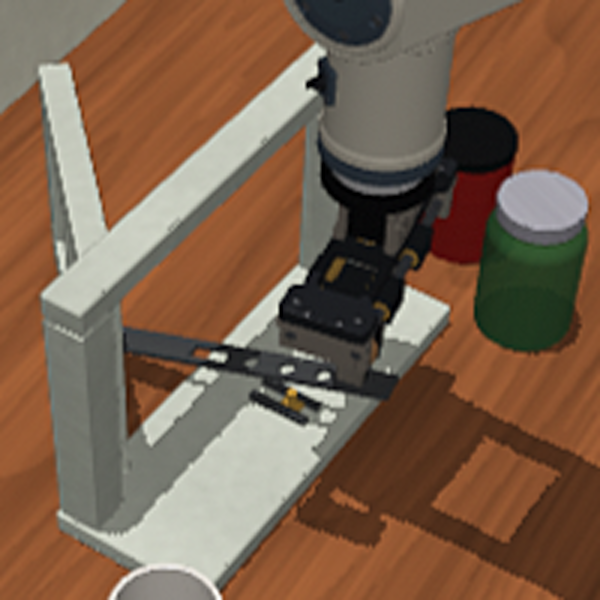

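View pics/w6.png

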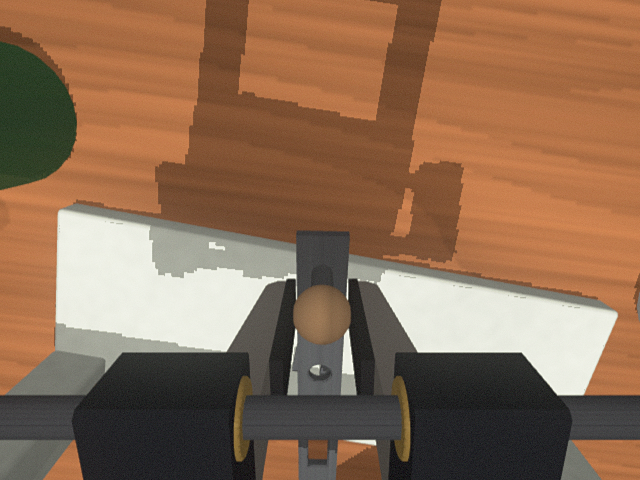

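View pics/d6.png

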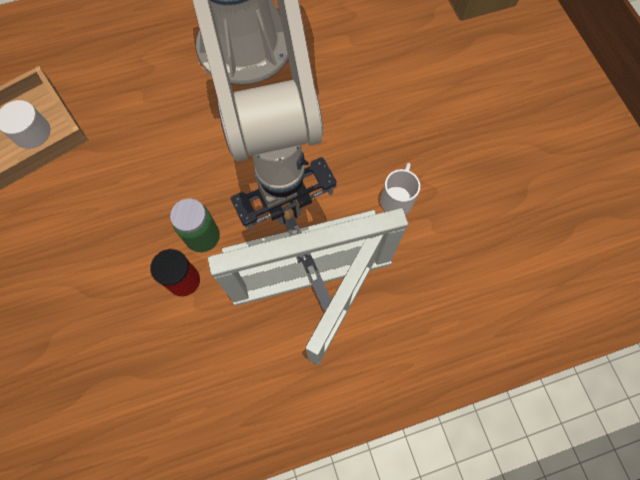

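Leaf is well open (about 0.44 rad further), and the mug, jar and tin are undisturbed. The pin is at about (293,395) in the scene zoom. Lowering to just above the pin, then checking alignment.

Request:
arm_command(targets=[[[-0.2,0,-0.5],[0,0,0],1],[[-0.4,0,-1.0],[0,0,0],1],[[-0.5,-0.1,-1.5],[0,0,0],1],[[-0.7,-0.1,-2.0],[0,0,0],1],[[-0.8,-0.1,-2.4],[0,0,0],1],[[-0.9,-0.1,-2.7],[0,0,0],1],[[-0.95,-0.1,-2.8],[0,0,0],1],[[-0.95,-0.1,-2.8],[0,0,0],1],[[-0.95,-0.1,-2.8],[0,0,0],1],[[-0.95,-0.1,-2.8],[0,0,0],1]])

```text
time_s: 9.35
tcp_pos: [0.5296, -0.0404, 0.0831]
orientation: [0.001, -0.067, 0.998, 0.002]
force: [0.4, 0.2, -2.0]
opening: 0.0229
```

Run:
```python
from h import *
s=observe();print(s["tcp_pos"],s["force"],s["opening"],repr(s["orientation"]))
a=capture("scene")[:,:,::-1];cv2.imwrite("pics/s7f.png",a);a=a[200:275,270:370];cv2.imwrite("pics/s7.png",cv2.resize(a,(800,600),interpolation=cv2.INTER_CUBIC))
a=capture("side")[:,:,::-1][180:300,240:400];cv2.imwrite("pics/d7.png",cv2.resize(a,(800,600),interpolation=cv2.INTER_CUBIC))
```

```text
[ 0.52963264 -0.04041648  0.08314216] [ 0.38494759  0.20006554 -1.96520806] 0.022922324189843395 array([ 5.71974448e-04, -6.70886697e-02,  9.97745534e-01,  1.62274287e-03])
```

View pics/s7.png

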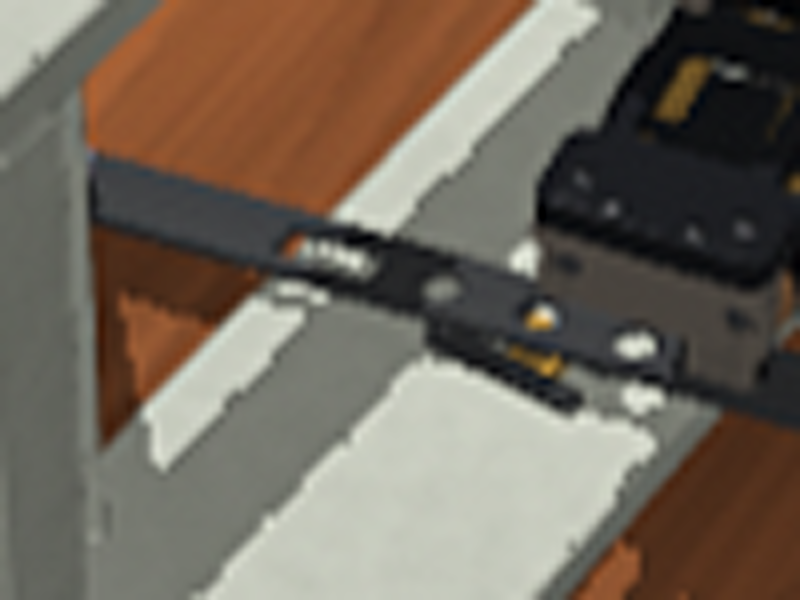

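View pics/d7.png

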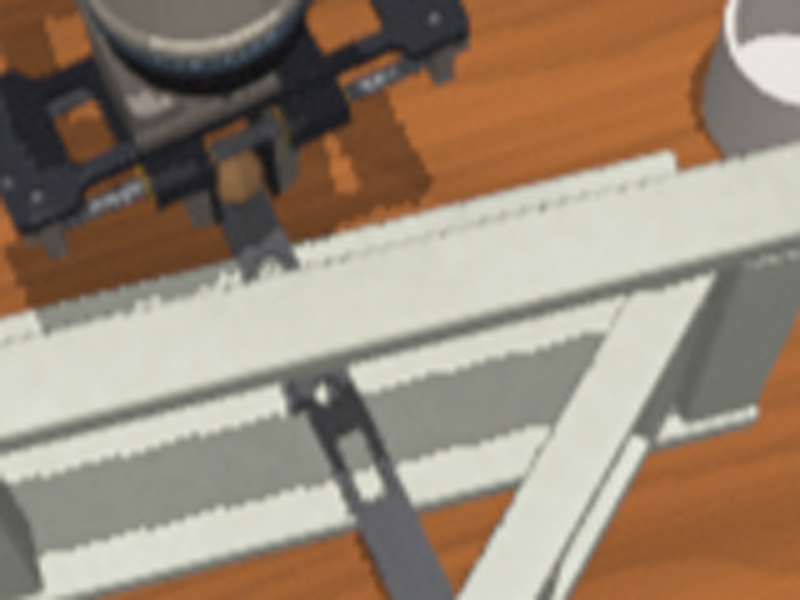

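The middle hole, at (541,318) in the zoom, shows brass through its lower part. Comparing with the projected expectation.

Run:
```python
from h import *
z=lambda p:((proj("scene",p)[0]-[270,200]+.44)*8).round(1)
for P in [(.5906,-.0335,.036),(.5906,-.0335,.043),(.5936,-.0335,.043),(.5906,-.0305,.043)]:print(P,z(P))
# same camera at start: pin measured
print(((np.array([240+293/3-.33,110+393/3-.33])-[270,200]+.44)*8))
print(raydz("scene",(270+541/8-.44,200+318/8-.44),.043))
```

```text
(0.5906, -0.0335, 0.036) [540.  323.4]
(0.5906, -0.0335, 0.043) [540.8 306.7]
(0.5936, -0.0335, 0.043) [531.6 302.6]
(0.5906, -0.0305, 0.043) [535.5 313.3]
[542.21333333 328.88      ]
[ 0.58839292 -0.02976358  0.043     ]
```

Run:
```python
import cv2
a=cv2.imread("pics/s7f.png")[228:253,320:353];cv2.imwrite("pics/s7y.png",cv2.resize(a,(792,600),interpolation=cv2.INTER_CUBIC))
a=cv2.imread("pics/s6f.png")[228:253,320:353];cv2.imwrite("pics/s6y.png",cv2.resize(a,(792,600),interpolation=cv2.INTER_CUBIC))
```

```text
(no output)
```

View pics/s7y.png

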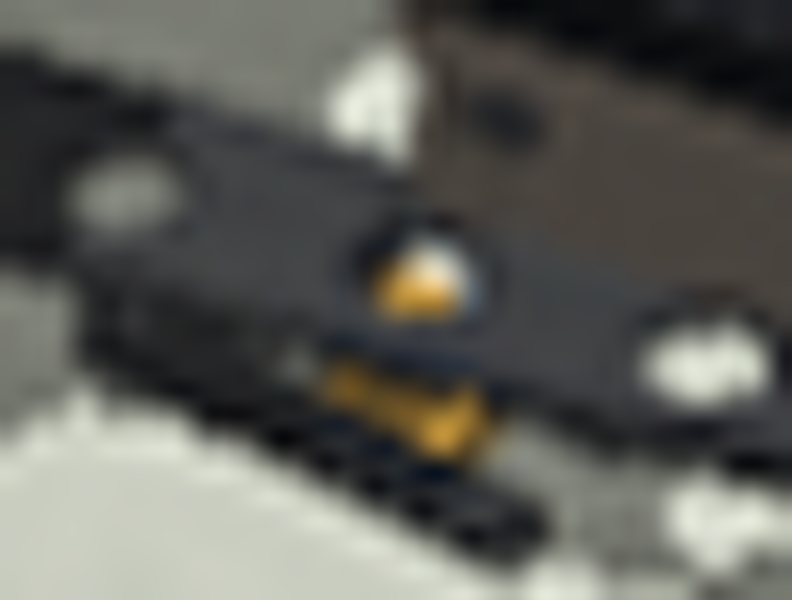

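View pics/s6y.png

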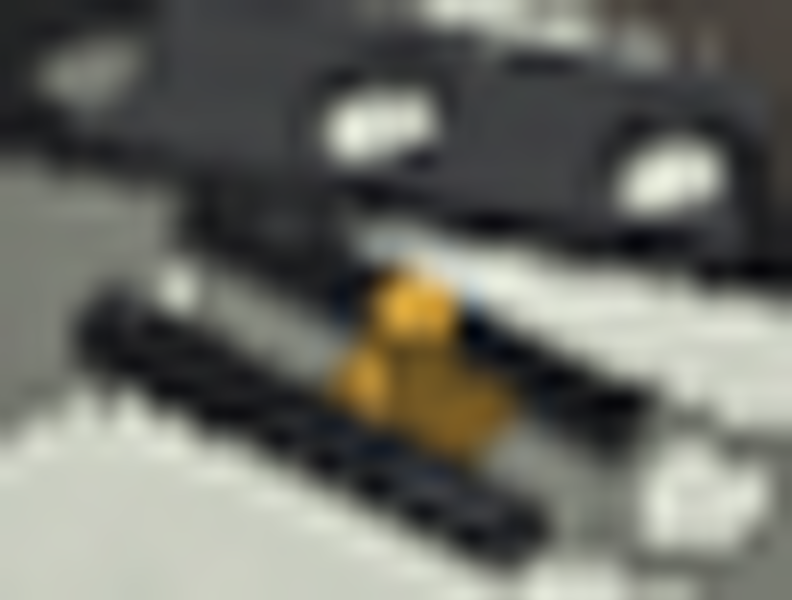

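By vision the hole is within about 1–1.5 mm of the pin, slightly short in x. Lowering gently with a light grip, so the ball would slip before the stay could press hard on the pin.

Request:
arm_command(targets=[[[0.1,-0.05,0],[0,0,0],1],[[0.1,-0.05,-0.1],[0,0,0],1],[[0.1,-0.05,-0.2],[0,0,0],1],[[0.05,-0.05,-0.3],[0,0,0],1],[[0.05,-0.05,-0.4],[0,0,0],1],[[0,-0.05,-0.5],[0,0,0],1],[[0,-0.05,-0.6],[0,0,0],1],[[0,-0.05,-0.6],[0,0,0],1],[[0,-0.05,-0.6],[0,0,0],1],[[0,-0.05,-0.6],[0,0,0],1]], newtons=6)

```text
time_s: 10.7
tcp_pos: [0.5296, -0.0409, 0.0771]
orientation: [0.001, -0.067, 0.998, 0.002]
force: [-0.9, 0.7, -0.1]
opening: 0.0232
```

Run:
```python
from h import *
s=observe();print(s["tcp_pos"],s["force"],s["torque"],s["opening"])
a=capture("scene")[:,:,::-1];cv2.imwrite("pics/s8f.png",a);a=a[222:258,312:360];cv2.imwrite("pics/s8.png",cv2.resize(a,(800,600),interpolation=cv2.INTER_CUBIC))
```

```text
[ 0.52964163 -0.04092608  0.07711844] [-0.87653513  0.72835997 -0.11140116] [ 0.06326743 -0.04554233  0.01456641] 0.023212390619023235
```

View pics/s8.png

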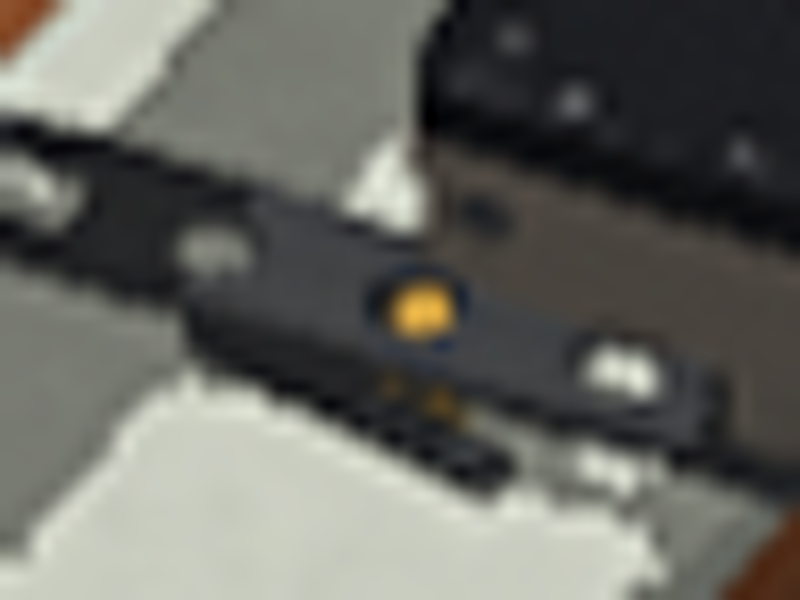

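Pin disc is now centred in the middle hole (zoom (422,311)). Continuing down.

Request:
arm_command(targets=[[[0,0,-0.1],[0,0,0],1],[[0,0,-0.2],[0,0,0],1],[[-0.05,0,-0.3],[0,0,0],1],[[-0.1,0,-0.4],[0,0,0],1],[[-0.1,0,-0.5],[0,0,0],1],[[-0.1,0,-0.5],[0,0,0],1],[[-0.1,0,-0.5],[0,0,0],1],[[-0.1,0,-0.5],[0,0,0],1],[[-0.1,0,-0.5],[0,0,0],1],[[-0.1,0,-0.5],[0,0,0],1]])

```text
time_s: 12.0
tcp_pos: [0.5287, -0.0409, 0.0722]
orientation: [0.001, -0.067, 0.998, 0.002]
force: [1.1, -0.3, -1.2]
opening: 0.0232
```

Run:
```python
from h import *
s=observe();print(s["tcp_pos"],s["force"],s["torque"],s["opening"])
a=capture("scene")[:,:,::-1];cv2.imwrite("pics/s9f.png",a);a=a[222:258,312:360];cv2.imwrite("pics/s9.png",cv2.resize(a,(800,600),interpolation=cv2.INTER_CUBIC))
cv2.imwrite("pics/w9.png",capture("wrist")[:,:,::-1])
```

```text
[ 0.52865813 -0.04091636  0.07217177] [ 1.05190543 -0.32292231 -1.17060301] [ 0.15035116 -0.27207873  0.00429759] 0.02319689368032129
```

View pics/s9.png

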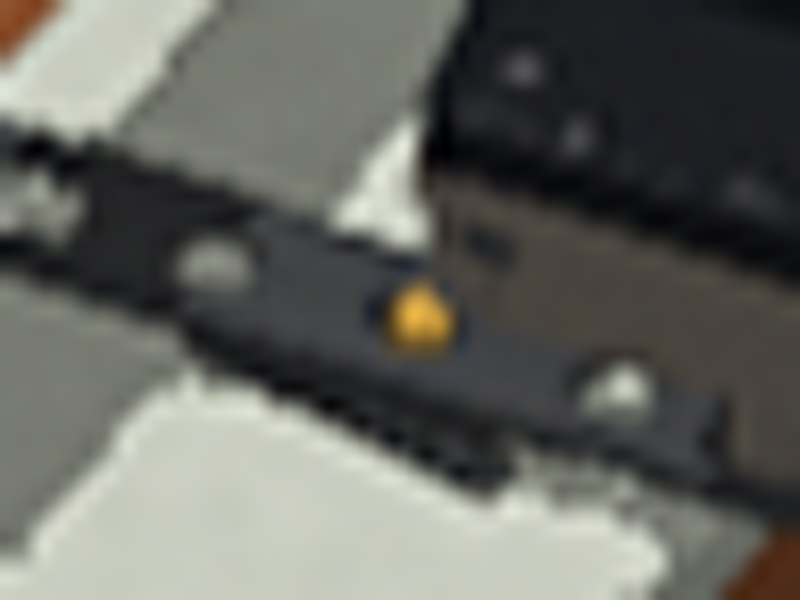

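View pics/w9.png

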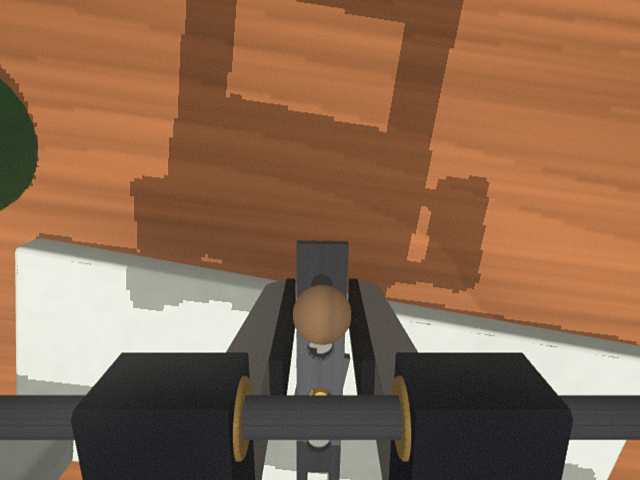

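The ball hasn't slipped in the pads (still at (321,315)), so the hole has gone about 5 mm below the pin top. Lowering the rest.

Request:
arm_command(targets=[[[0,0,-0.1],[0,0,0],1],[[0,0,-0.2],[0,0,0],1],[[-0.05,0,-0.3],[0,0,0],1],[[-0.1,0,-0.4],[0,0,0],1],[[-0.1,0,-0.5],[0,0,0],1],[[-0.15,0,-0.6],[0,0,0],1],[[-0.15,0,-0.65],[0,0,0],1],[[-0.15,0,-0.65],[0,0,0],1],[[-0.15,0,-0.65],[0,0,0],1],[[-0.15,0,-0.65],[0,0,0],1]])

```text
time_s: 13.35
tcp_pos: [0.5271, -0.0409, 0.0657]
orientation: [0.001, -0.067, 0.998, 0.002]
force: [-0.1, 0.1, 0.6]
opening: 0.0234
```

Run:
```python
from h import *
s=observe();print(s["tcp_pos"],s["force"],s["torque"],s["opening"])
a=capture("scene")[:,:,::-1];cv2.imwrite("pics/s10f.png",a);a=a[222:258,312:360];cv2.imwrite("pics/s10.png",cv2.resize(a,(800,600),interpolation=cv2.INTER_CUBIC))
```

```text
[ 0.52714658 -0.0409219   0.06567302] [-0.07650953  0.07007691  0.59439054] [ 0.07609384 -0.32579148 -0.00264664] 0.023385507767436205
```

View pics/s10.png

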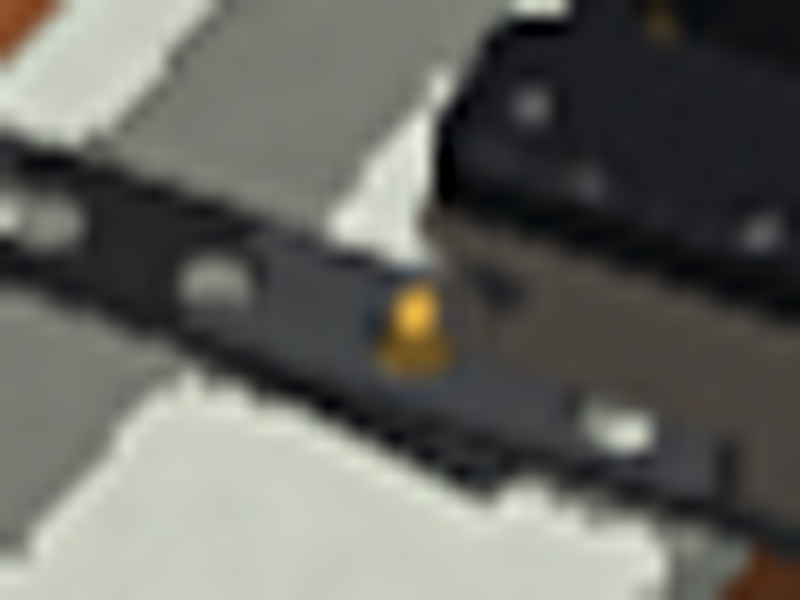

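The pin stands through the middle hole (tip at (418,300), above the bar) and the bar is essentially flat. Releasing and retreating upward.

Request:
arm_command(targets=[[[0,0,0],[0,0,0],0.2],[[0,0,0],[0,0,0],-0.2],[[0,0,0],[0,0,0],-0.3],[[0,0,0],[0,0,0],-0.3],[[0,0,0],[0,0,0],-0.3],[[0,0,0],[0,0,0],-0.3],[[0,0,0],[0,0,0],-0.3],[[0,0,2],[0,0,0],-0.3],[[0,0,4],[0,0,0],-0.3],[[-1,0,8],[0,0,0],-0.3]])

```text
time_s: 14.65
tcp_pos: [0.5166, -0.0409, 0.1454]
orientation: [-0.0, -0.067, 0.998, 0.002]
force: [-0.1, 0.0, 1.2]
opening: 0.0597
```

Request:
arm_command(targets=[[[-2,0,4],[0,0,0],-0.3],[[-5,0,8],[0,0,0],-0.3],[[-7,0,11],[0,0,0],-0.3],[[-9,0,14],[0,0,0],-0.3],[[-10,0,16],[0,0,0],-0.3],[[-10,0,16],[0,0,0],-0.3],[[-10,0,16],[0,0,0],-0.3],[[-10,0,16],[0,0,0],-0.3],[[-10,0,16],[0,0,0],-0.3],[[-10,0,16],[0,0,0],-0.3]])

```text
time_s: 15.9
tcp_pos: [0.4166, -0.0408, 0.305]
orientation: [-0.001, -0.067, 0.998, 0.002]
force: [-0.5, -0.1, -0.0]
opening: 0.0598
```

Run:
```python
from h import *
s=observe();print(s["tcp_pos"],s["force"],s["opening"],repr(s["orientation"]))
a=capture("scene")[:,:,::-1];cv2.imwrite("pics/s11f.png",a);a=a[200:290,300:420];cv2.imwrite("pics/s11.png",cv2.resize(a,(800,600),interpolation=cv2.INTER_CUBIC))
a=capture("side")[:,:,::-1];cv2.imwrite("pics/d11.png",a)
cv2.imwrite("pics/w11.png",capture("wrist")[:,:,::-1])
```

```text
[ 0.41656371 -0.04083021  0.30500649] [-0.48656821 -0.09170732 -0.00113954] 0.05980545174262124 array([-8.83346492e-04, -6.71390898e-02,  9.97741500e-01,  1.86026384e-03])
```

View pics/s11.png

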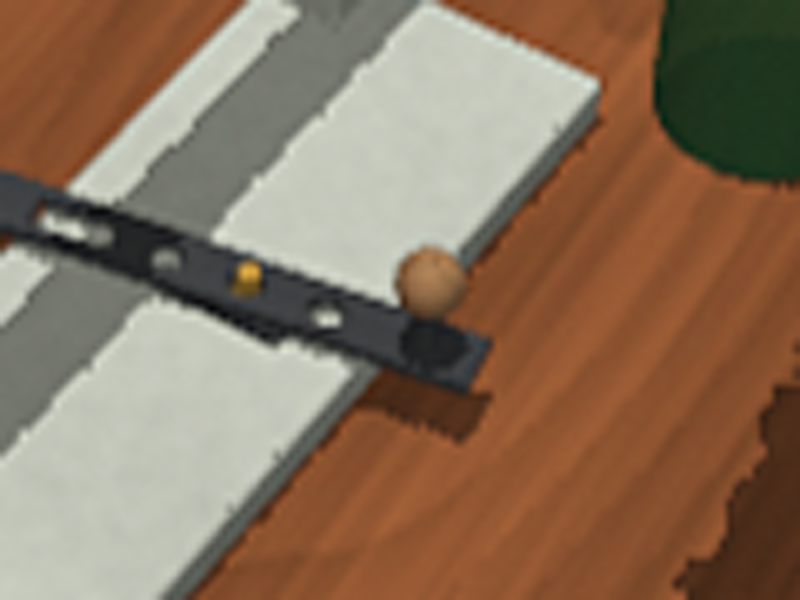

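View pics/d11.png

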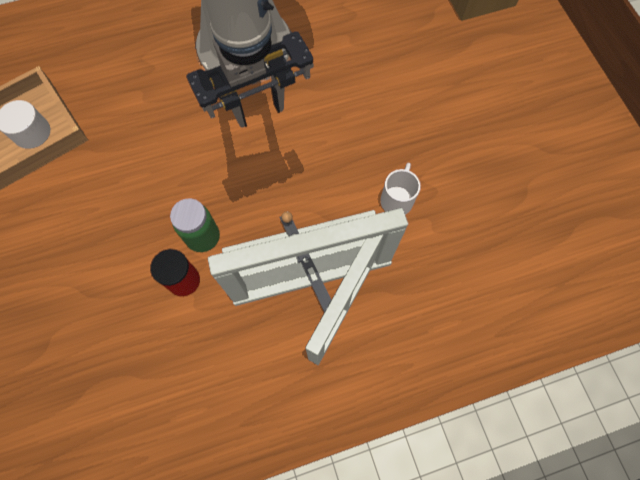

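View pics/w11.png

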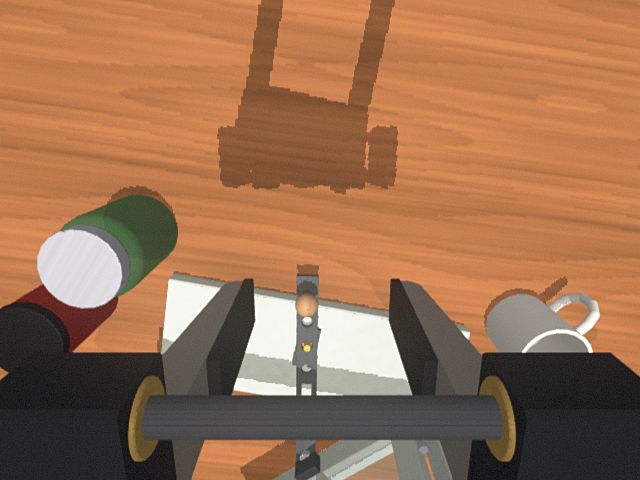

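The bar lies flat; in order along it are the slot, hole 120, the pin in hole 150 (248,275), hole 180 and the ball (432,282). Quick ball-height check, then hand in.

Run:
```python
from h import *
from plant import order
print(tri([("scene",np.array([364.4,241.9])),("side",np.array([286.5,217.7]))]))
print(order.job_done())
```

```text
(array([ 0.52730715, -0.04254368,  0.05744042]), array([-0.22511703,  0.06974843, -0.19069146, -0.12525863]))
the job is handed in; nothing more can be done
None
```

The window stay now lies flat with its middle hole over the pin, and the job is handed in at about 16 s on the robot's clock.

- **What I did:** I gripped the ball, lifted the slot off the pin and pushed the leaf open. By calculation it went about 0.44 rad past its start. I then lowered the middle hole over the pin with a 6 N grip, let go and backed away.
- **Contact:** Wrist forces stayed around 2 N or less at every check. The ball did not slip in the pads during the lowering.
- **Last pictures:** The pin stands up through the second of the three round holes, the bar lies flat and the gripper is clear of it. The mug, jar and tin stand where they were.
- **One disagreement:** My final two-view estimate put the ball 57 mm above the counter, against 61 mm expected when flat. I take this as picking error from coarse pixels, since a flat bar is the lowest it can go. The pin visibly standing above the bar also shows it is seated.
- **Not measured:** The leaf angle and the hole's exact offset from the track's middle are worked out from the geometry, not measured directly.

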